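Press the locating pin into the riveting jig

ROBOT

A 6-joint arm with a two-finger parallel gripper is mounted at the origin on the work surface. World frame = base frame: x ahead of the robot, y to its left, z up, the work surface at z = 0. Lengths are in m, angles in rad, forces in N, time in s.
With the tool pointing down it reaches from about 0.35 to 0.8 m from the base axis. Payload 7.3 kg.
Tool frame: the origin (TCP) lies between the finger pads; the fingertips stand 25 mm ahead of it and the grasp point (between the pads) lies 6 mm ahead of it (r.tip_extent is the distance from the TCP to the fingertips, in m); z points along the fingers, y is the line along which they close (so a half turn about z gives the same grasp; the last joint's range is limited). The gripper opens to 85 mm and grips with 20 to 120 N. Pads are 22 mm wide; open, the fingers measure 114 mm over their backs; the gripper's body (76 mm by 85 mm) begins 54 mm behind the grasp point. The pads swing forward as they close: fully open they stand 13 mm farther back than shut.
Start: joints at [-0.146, 0.342, 1.524, -0, 1.275, -0.146], TCP at [0.525, 0, 0.221] pointing down, gripper open.
Joint ranges: [-2.53, 2.53], [-0.77, 2.02], [0.04, 2.7], [-1, 4.14], [0.28, 2.66], [-3.11, 3.11]. Speed limits (rad/s): [2.57, 2.57, 3.14, 3.14, 3.14, 3.14].

INTERFACE

Orientations are given as a unit quaternion [x, y, z, w].
In Python, from workcell import r, command_gripper, optics gives the robot as it stands. The module is installed in compiled form; this text tells all that it offers. Calls block until the motion is done:
- r.reach(position, orientation): joint-space move of the TCP to a pose.
- r.move_straight(position, orientation=None, speed=0.15, max_force=None): straight line of the TCP; orientation=None keeps the orientation; speed is the mean speed in m/s. With max_force (N) it stops when the force on the tool has changed by that much, and returns True; else False.
- r.movej(angles): joint-space move.
- command_gripper(opening, force=None): finger opening in m; force is the grip in N (None keeps the last); returns when the fingers have stopped.
- r.hold(seconds).
- r.solve_ik(position, orientation): joint angles nearest the present ones, or None.
- r.read_state(): the state.
- optics.get_image(name): name is "scene" or "side" or "wrist"; returns (picture, depth): 400x640x3 uint8, red, green, blue; 400x640 float32, m along the optical axis (not along the pixel's ray), 0 where there is no reading.
- optics.camera_model(name): a dict with "K" (3x3 intrinsics, pixels), "k1" (the pictures are not rectified: a ray, as slopes to the right and down, at radius r is drawn at 1 + k1 r^2 times it, then the intrinsics apply), "R" (3x3) and "t" (3): a world point X has camera coordinates R X + t; the wrist camera has in their place "tool_from_camera" (4x4, takes a point from camera to tool coordinates, whose origin is the TCP and whose axes are the flange's). Camera axes: x right, y down, z forward; pixel columns grow to the right and rows downward; lengths in m; the calibration is good to about 2 mm. A picture is of the moment at which its call begins: read the wrist's pose just before it. camera_model takes no time and is no camera call.
A pose or a line that the arm cannot do raises r.PlanningError and nothing moves.
- r.finish_job(): hands the job in; it is judged then, once.
The state is a dict: "time_s": time; "joint_positions": joint angles; "dq": joint speeds; "tau": joint torques, N m; "eef_pos": TCP position; "eef_rot": TCP orientation; "contact_force": force on the tool from outside, world axes, zero at the start; "torque": the same for the moment, N m; "grip_width": finger opening in m; "grip_force": force on a finger pad.
Only numpy, scipy, OpenCV 4.12 (cv2) and the standard library are available. Lean on these libraries where they do the work, as an engineer would, in place of code of your own. Each camera call takes 0.05 s, during which the arm holds its last target. There are 200 camera calls.

TASK

Take the locating pin with the round grip out of the rack and fit it in the blind hole in the top of the jig's locating block: its place is only roughly known, so feel for it with the end of the pin, then press it straight down until its grip sits flat on the block, and let go. Go gently: do not press the pin against the jig with more than 40 N at any time. Leave the other two pins in the rack and everything else on the bench where it is.

Things in the scene. Friction and masses are not known exactly. Their poses are not given: they have to be found in the camera images.
- pin_mid (a point): Pin to be fitted: steel shank, 12 mm diameter, 28 mm long, square-cut end, under a round black grip 26 mm in diameter, 34 mm tall; 80 g. The only pin with a round grip. Stands upright in the rack, the underside of its grip on the rack's top. Point on its axis half-way up (31 mm above the shank's end, 3 mm above the grip's underside); z runs along the pin towards the grip.
- square_pin_mid (a point): Unwanted pin in the rack, same shank, with a square 24 mm grip 34 mm tall. Point on its axis, 31 mm above the shank's end.
- tee_pin_mid (a point): Unwanted pin in the rack, same shank, with a T-shaped grip (bar 52 x 14 mm, across the row, its top 34 mm above the rack's top). Point on its axis, 31 mm above the shank's end.
- rack: Pin rack: aluminium block fixed to the bench, 70 mm (its x) by 200 mm (its y) by 42 mm high, with three loose sockets 15 mm in diameter in a row along its y, 60 mm apart; which pin stands in which varies. Origin at the centre of its underside on the bench, z up.
- jig: Riveting jig fixed to the bench: dark steel base 180 mm (its x) by 150 mm (its y) by 12 mm, a 57 mm high rail along its +x edge, and mid-base, on a round turntable clamped at any angle, a steel block 64 x 64 mm whose flat top is 82 mm above the bench. In the block a vertical blind hole, 14 mm diameter, sharp-edged, no chamfer. Origin at the centre of the base's underside, z up.
- jig_mark (a point): Nominal hole centre at the height of the block's flat top; axes as the jig's. The true hole lies 2.5 to 4.5 mm from it, in an unknown direction (eccentric turntable), and stays put. 19 mm down the hole is a plastic friction plug: it slides down under about 7 N and stays where pushed, no spring. Home = the grip's underside on the block's top (shank 28 mm in, plug pushed 9 mm).
- tape: roll of brown tape lying flat, 76 mm across, 24 mm tall; origin at the centre of its underside; bystander
- driver: screwdriver lying on the bench; bystander
- spanner: open spanner lying on the bench; bystander
- jar: closed jar, 60 mm across, 85 mm tall, standing; origin at the centre of its underside; bystander
- bracket: folded aluminium angle bracket, 60 x 90 mm foot, 40 mm high flange; bystander
- bracket2: a second, equal folded aluminium bracket; bystander
Not all that is in view belongs to the job. What is shaped like the part that bears pin_mid but orange is not meant.

How it is judged:
On the way, in this order (a step that is already met when the one before it is completed fails the run):
1. the round-gripped pin has been drawn clear of the rack (raised at least 35 mm) (z of pin_mid in the frame of rack above 0.08 m), for 0.1 s.
2. the pin has been entered in the block's hole: upright, its end at least 8 mm below the block's top (horizontal distance between pin_mid and jig_mark below 0.012 m and z of pin_mid in the frame of jig_mark below 0.023 m and angle between pin_mid's own z axis and vertical below 0.15 rad), for 0.1 s.
At the end, for the whole second after the job is handed in: The round-gripped pin stands upright (within 0.06 rad) in the block's hole, the underside of its grip within 2 mm of the block's top, at rest and released (horizontal distance between pin_mid and jig_mark below 0.012 m and z of pin_mid in the frame of jig_mark below 0.005 m and angle between pin_mid's own z axis and vertical below 0.06 rad and linear speed of pin below 0.01 m/s); the robot touches nothing.
It fails at once if the pin is pressed against the jig with more than 40 N (contact force between pin and jig above 40 N).
It fails at once if one of the other pins is moved more than 15 mm (distance of any of square_pin_mid, tee_pin_mid from where it was at the start of the episode above 0.015 m).
It fails at once if one of the other things on the bench is moved more than 20 mm (distance of any of tape, driver, spanner, jar, bracket, bracket2 from where it was at the start of the episode above 0.02 m).
It also fails if it takes over 72 s, if anything falls off the work surface, if the arm or the gripper's body presses on something with over 40 N, if the wrist force passes 120 N, or if a joint passes its speed limit or range.

## Working session

There is one attempt and no reset: what is moved stays moved. The work goes in short steps, each a Python script; the robot and the scene stay as the last script left them, time stands still between calls to the robot, and variables do not carry over. Pictures are saved under pics/ and viewed, at most 10 in all, crops included, and the job is handed in when it is done.

```bash
mkdir -p pics
cat > h.py <<'E'
import numpy as np, cv2
from workcell import r, command_gripper, optics
from scipy.spatial.transform import Rotation as Ro
def cam(name):
    s=r.read_state(); m=optics.camera_model(name)
    if 'R' in m: Rwc=np.array(m['R']).T; o=-Rwc@np.array(m['t'])
    else:
        T=np.array(m['tool_from_camera']); W=Ro.from_quat(s['eef_rot']).as_matrix()
        Rwc=W@T[:3,:3]; o=np.array(s['eef_pos'])+W@T[:3,3]
    return np.array(m['K']),m['k1'],Rwc,o
def slopes(c,px):
    K,k1=c[:2]
    return cv2.undistortPoints(np.array(px,float).reshape(-1,1,2),K,np.array([k1,0,0,0,0.])).reshape(-1,2)
def onplane(c,px,z):
    s=slopes(c,px); d=np.c_[s,np.ones(len(s))]@c[2].T
    return c[3]+d*((z-c[3][2])/d[:,2])[:,None]
def cloud(c,depth):
    v,u=np.mgrid[0:400,0:640]; s=slopes(c,np.c_[u.ravel(),v.ravel()])
    P=(np.c_[s,np.ones(len(s))]*depth.reshape(-1,1))@c[2].T+c[3]
    P[depth.ravel()==0]=np.nan
    return P.reshape(400,640,3)
def snap(name,fn):
    c=cam(name); im,d=optics.get_image(name); cv2.imwrite('pics/'+fn+'.png',im[:,:,::-1]); np.savez('pics/'+fn,im=im,d=d,K=c[0],k1=c[1],R=c[2],o=c[3]); return c,im,d
def load(fn):
    z=np.load('pics/'+fn+'.npz'); return (z['K'],float(z['k1']),z['R'],z['o']),z['im'],z['d']
E
python3 - <<'E'
from h import *
for n in('scene','side','wrist'):
    c,im,d=snap(n,n+'0'); print(n,c[3],c[2][:,2],c[0][0,0])
print(r.read_state())
E
```

```text
scene [1.09591315 0.09733877 1.01297901] [-0.51617768 -0.09302328 -0.85141487] 439.28102123456773
side [-0.01041697 -0.59151231  0.76417778] [ 0.51324781  0.55141069 -0.65766476] 409.20355689871536
wrist [0.52469547 0.06584071 0.37194925] [-9.05768352e-04 -2.59074530e-01 -9.65856908e-01] 356.3412117246275
{'time_s': 0.15, 'joint_positions': array([-1.46011853e-01,  3.42567148e-01,  1.52476375e+00, -4.51080383e-06,
        1.27538881e+00, -1.45987349e-01]), 'dq': array([-0.00016487, -0.00169537, -0.00333628,  0.00194543, -0.00056988,
        0.00045995]), 'tau': array([ 1.24654900e-03, -4.33907533e+01, -2.46148127e+01, -9.02174702e-05,
        5.71925848e-03,  3.60333468e-05]), 'eef_pos': array([5.24706888e-01, 5.77272374e-05, 2.20295105e-01]), 'eef_rot': array([ 7.07114867e-01,  7.07098471e-01, -3.37994820e-04, -4.50917378e-04]), 'contact_force': array([ 0.09323825, -0.42015616, -0.4897827 ]), 'torque': array([ 0.01710551, -0.03469645,  0.03998183]), 'grip_force': 0.0, 'grip_width': 0.08545427623000418}
```

View pics/scene0.png

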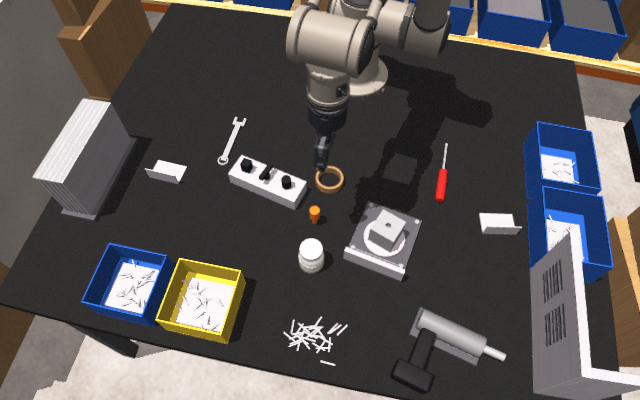

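View pics/side0.png

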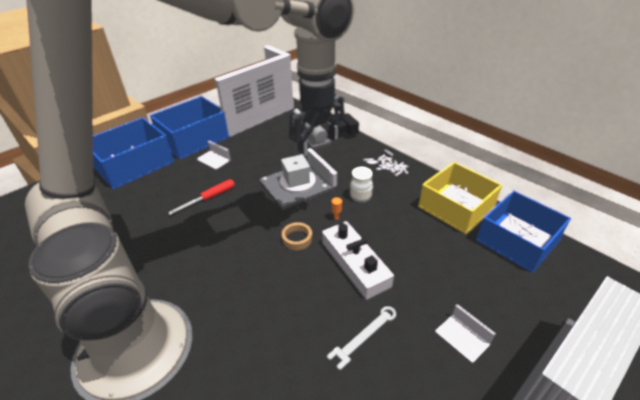

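The scene view shows the rack with grips at about (247,166), (267,173) and (287,182), the jig block top at about (387,228), and an orange decoy at (315,214). The side view shows the same grips at (370,264), (355,246) and (343,229), and the last one, nearest the decoy, looks round. I'll work out rough positions and then look from above.

Run:
```python
from h import *
for n,pp,jj in(('scene',[(247,161),(267,170),(287,178)],[(387,227)]),('side',[(370,260),(355,242),(343,226)],[(295,163)])):
    c,im,d=load(n+'0'); print(n,onplane(c,pp,.076).round(3).tolist(),onplane(c,jj,.082).round(3).tolist())
c,im,d=load('scene0'); P=cloud(c,d)
p=onplane(c,[(247,161),(267,170),(287,178)],.076).mean(0)
a=p+[0,-.07,.0]
r.reach([p[0],p[1]-.0,.27],[.7071,.7071,0,0])
c,im,d=snap('wrist','w1'); print(r.read_state()['eef_pos'],c[3])
```

```text
scene [[0.468, -0.218, 0.076], [0.485, -0.159, 0.076], [0.499, -0.102, 0.076]] [[0.59, 0.166, 0.082]]
side [[0.466, -0.224, 0.076], [0.482, -0.164, 0.076], [0.5, -0.108, 0.076]] [[0.582, 0.163, 0.082]]
[ 0.48385622 -0.15865214  0.26934966] [ 0.483699   -0.09362156  0.42137393]
```

View pics/w1.png

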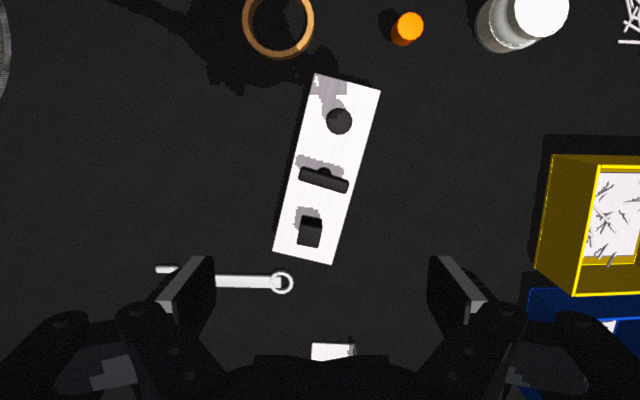

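The wrist view confirms it: the round grip is at (339,121), the tee at (323,180) and the square at (309,232). The next step locates the grip precisely and moves above it.

```bash
cat >> h.py <<'E'
def blobs(c,im,d,zlo,zhi,box):
    P=cloud(c,d); m=(P[...,2]>zlo)&(P[...,2]<zhi)&(P[...,0]>box[0])&(P[...,0]<box[1])&(P[...,1]>box[2])&(P[...,1]<box[3])
    n,l,s,ce=cv2.connectedComponentsWithStats(m.astype(np.uint8))
    return [(ce[i].round(1),s[i][:5].tolist(),np.nanmedian(P[l==i],0).round(4),(l==i)) for i in range(1,n) if s[i][4]>60]
def quat(yaw): # tool y (closing) at angle yaw from world x, tool down
    return (Ro.from_euler('z',yaw)*Ro.from_quat([.70710678,.70710678,0,0])).as_quat()
E
python3 - <<'E'
from h import *
c,im,d=load('w1')
B=blobs(c,im,d,.062,.09,(.4,.56,-.27,-.05)); Q=[]
for b in B:
    (u,v),R=cv2.minEnclosingCircle(np.argwhere(b[3])[:,::-1].astype(np.float32)); q=onplane(c,[(u,v)],.076)[0]; Q.append(q)
    print(b[:3],(u,v,R),q.round(4))
Q=np.array(Q); Q=Q[np.argsort(Q[:,1])]
rd=Q[-1]-Q[0]; yaw=-np.arctan2(rd[0],rd[1]); print('yaw',yaw)
q=Q[-1]
r.reach([q[0],q[1],.20],quat(yaw)); command_gripper(.055,40)
c,im,d=snap('wrist','w2'); print(r.read_state()['eef_pos'],r.read_state()['joint_positions'].round(2))
for b in blobs(c,im,d,.062,.09,(.4,.56,-.27,-.05)):
    (u,v),R=cv2.minEnclosingCircle(np.argwhere(b[3])[:,::-1].astype(np.float32))
    print(b[:3],(u,v,R),onplane(c,[(u,v)],.076)[0].round(4))
E
```

```text
(array([338.4, 120.9]), [325, 108, 27, 27, 555], array([ 0.5001, -0.1057,  0.0746])) (338.4285583496094, 121.14286041259766, 13.477226257324219) [ 0.5004 -0.1058  0.076 ]
(array([322.8, 179.3]), [297, 166, 52, 28, 782], array([ 0.4857, -0.1625,  0.0742])) (322.77850341796875, 179.57957458496094, 26.02596664428711) [ 0.4855 -0.1623  0.076 ]
(array([308.7, 233.8]), [296, 220, 26, 28, 567], array([ 0.4712, -0.2196,  0.0743])) (308.6523132324219, 233.7003936767578, 15.702438354492188) [ 0.471  -0.2189  0.076 ]
yaw -0.2542103538964296
[ 0.50045787 -0.1062842   0.2004323 ] [-0.36  0.33  1.59 -0.    1.21 -0.1 ]
(array([320.6, 189.4]), [305, 173, 32, 34, 832], array([ 0.5008, -0.1042,  0.0744])) (320.5, 189.34848022460938, 16.719043731689453) [ 0.5009 -0.1037  0.076 ]
(array([321.5, 257. ]), [292, 245, 60, 23, 1135], array([ 0.4868, -0.1615,  0.074 ])) (321.5, 258.0, 30.10408592224121) [ 0.4868 -0.1611  0.076 ]
(array([321.6, 318. ]), [309, 303, 27, 31, 750], array([ 0.4719, -0.218 ,  0.0742])) (321.5, 318.1206970214844, 18.211185455322266) [ 0.4721 -0.2171  0.076 ]
```

View pics/w2.png

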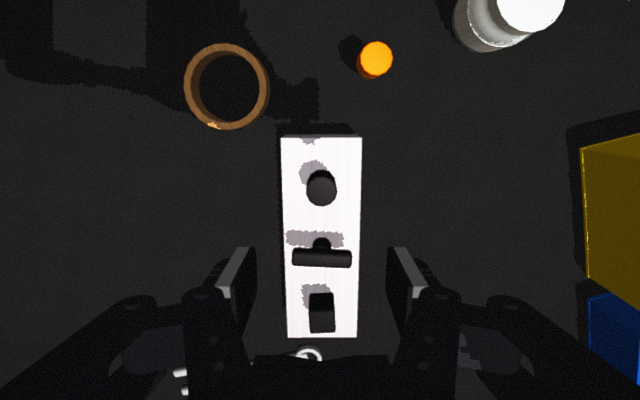

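The view shows the round grip at (320,189), centred between the fingers' planes, with the fingers spanning across the row. I'll grasp, lift, and carry it over to view the jig.

Run:
```python
from h import *
q=quat(-0.2542); p=np.array([.5006,-.1047])
print(r.move_straight([*p,.072],q,speed=.1,max_force=15))
command_gripper(.02,70); s=r.read_state(); print(s['grip_width'],s['grip_force'],s['eef_pos'],s['contact_force'])
print(r.move_straight([*p,.16],q,speed=.08))
s=r.read_state(); print(s['grip_width'],s['grip_force'],s['contact_force'],s['torque'])
r.move_straight([*p,.22],q); 
r.reach([.585,.115,.22],quat(0.)); r.hold(.2)
c,im,d=snap('wrist','w3'); s=r.read_state(); print(s['eef_pos'],s['contact_force'],s['time_s'],s['joint_positions'].round(2))
for b in blobs(c,im,d,.075,.09,(.5,.7,.08,.26)): print(b[:3],cv2.minAreaRect(np.argwhere(b[3])[:,::-1].astype(np.float32)))
```

```text
False
0.020204254615833993 0.0 [ 0.50061325 -0.10472561  0.07208725] [0.02864787 0.43345017 0.33848881]
False
0.020196281419005216 0.0 [ 0.24895632 -1.07072175  0.30196758] [-0.05497993 -0.01479911 -0.01310073]
[0.58504067 0.11358897 0.22021638] [-0.1305192  -0.0624059   0.32862259] 6.6833 [ 0.06  0.47  1.32 -0.    1.35  0.07]
(array([319.8, 121.9]), [269, 70, 104, 105, 6161], array([0.5843, 0.1681, 0.0806])) ((319.1255187988281, 121.97616577148438), (81.25765228271484, 81.47018432617188), 22.932100296020508)
```

View pics/w3.png

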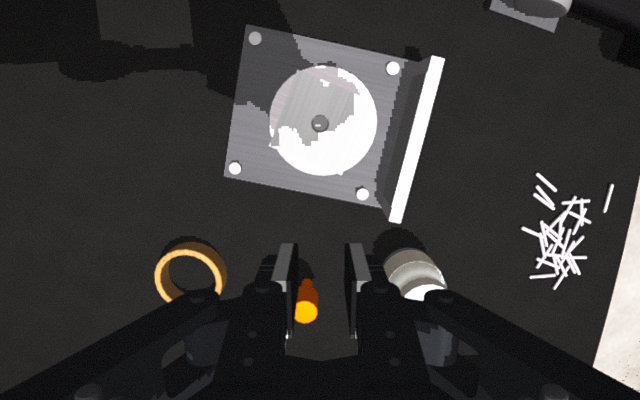

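The grasp failed: width is 20 mm with no force, and no pin shows between the fingers in the view. The block's hole is visible at (320,123). I'll look at the rack again.

Run:
```python
from h import *
c,im,d=load('w3')
print('hole',onplane(c,[(320,123)],.082))
a=snap('scene','s4')[1]; b=snap('side','d4')[1]
o=np.hstack([cv2.resize(a[130:230,210:350],None,fx=2.8,fy=2.8,interpolation=2),cv2.resize(b[190:290,290:430],None,fx=2.8,fy=2.8,interpolation=2)])
cv2.imwrite('pics/c4.png',o[:,:,::-1])
```

```text
hole [[0.58443977 0.16714985 0.082     ]]
```

View pics/c4.png

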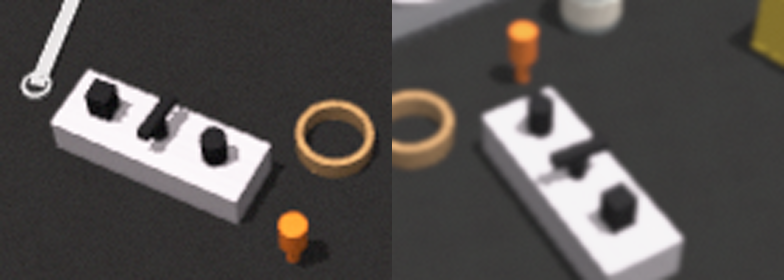

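The pin is still standing in its socket, unmoved. I'll go back and look while at grasp depth, comparing where the tool's grasp point projects.

Run:
```python
from h import *
m=optics.camera_model('wrist'); T=np.linalg.inv(np.array(m['tool_from_camera']))
for z in(0,.006,.025):
    p=T@[0,0,z,1]; x=p[:2]/p[2]; x*=1+m['k1']*(x@x); print(z,m['K'][0][0]*x+np.array([m['K'][0][2],m['K'][1][2]]))
q=quat(-0.2542); p=np.array([.5006,-.1047])
command_gripper(.055); r.reach([*p,.16],q)
r.move_straight([*p,.072],q,speed=.1,max_force=15)
a=snap('wrist','w5')[1]; sc=snap('scene','s5')[1]; sd=snap('side','d5')[1]
up=lambda x,f:cv2.resize(x,None,fx=f,fy=f,interpolation=2)
o=np.hstack([up(sc[130:230,210:350],2.8),up(sd[190:290,290:430],2.8)])
o=np.vstack([o,up(a[100:400,120:520],1.0).repeat(1,0)[:, :400] if 0 else np.hstack([a[100:400,120:520],np.zeros((300,384,3),np.uint8)])])
cv2.imwrite('pics/c5.png',o[:,:,::-1])
```

```text
0 [321.16431315 255.33229367]
0.006 [321.14881332 250.27948049]
0.025 [321.1059725  236.31610321]
```

View pics/c5.png

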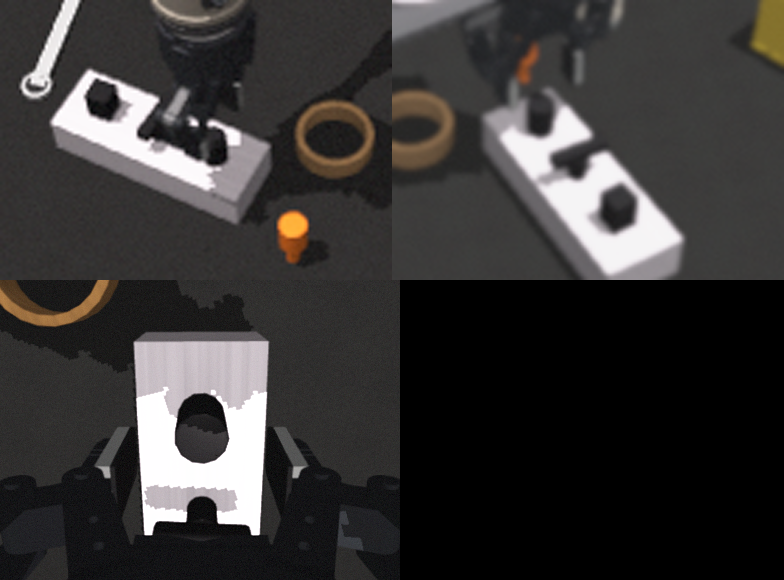

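The fingers straddle the pin in plan (pin at crop (202,430), tips at crop (125,430) and (278,430)), but they appear higher than expected. I'll measure the fingertip depth in tool coordinates.

Run:
```python
from h import *
print(r.tip_extent, r.read_state()['grip_width'], r.read_state()['eef_pos'])
m=optics.camera_model('wrist'); T=np.array(m['tool_from_camera']); print(T.round(4).tolist())
for fn in('w5','w3'):
    c,im,d=load(fn); s=slopes(c,np.c_[np.mgrid[0:400,0:640][1].ravel(),np.mgrid[0:400,0:640][0].ravel()])
    P=((np.c_[s,np.ones(len(s))]*d.reshape(-1,1))@T[:3,:3].T+T[:3,3]).reshape(400,640,3)
    k=(d>0)&(np.abs(P[...,0])<.02)&(np.abs(P[...,1])<.06)&(P[...,2]>-.06)&(P[...,2]<(.02 if fn=='w5' else .08))
    for v in range(230,300,6):
        u=np.where(k[v])[0]
        if len(u): print(fn,v,[(int(x),P[v,x].round(3).tolist()) for x in u[::max(1,len(u)//6)]])
```

```text
0.025 0.05540402407194353 [ 0.50101859 -0.10483749  0.07263619]
[[-0.0008, -0.9658, -0.2591, 0.0657], [1.0, -0.001, 0.0004, -0.0002], [-0.0006, -0.2591, 0.9658, -0.1517], [0.0, 0.0, 0.0, 1.0]]
w5 230 [(300, [0.006, -0.011, 0.018]), (307, [0.01, -0.007, 0.007]), (314, [0.011, -0.003, 0.003]), (321, [0.012, -0.0, 0.002]), (328, [0.011, 0.003, 0.004]), (335, [0.01, 0.007, 0.008]), (342, [0.006, 0.011, 0.019])]
w5 236 [(297, [0.003, -0.012, 0.017]), (305, [0.009, -0.007, 0.001]), (313, [0.01, -0.004, -0.002]), (321, [0.01, -0.0, -0.001]), (329, [0.01, 0.003, -0.001]), (337, [0.01, 0.007, -0.0])]
w5 242 [(295, [0.002, -0.013, 0.011]), (303, [0.007, -0.008, -0.002]), (311, [0.007, -0.005, -0.002]), (319, [0.007, -0.001, -0.002]), (327, [0.007, 0.003, -0.002]), (335, [0.008, 0.006, -0.003]), (343, [0.006, 0.01, 0.0])]
w5 248 [(237, [0.012, -0.034, -0.02]), (252, [0.011, -0.028, -0.019]), (305, [0.004, -0.007, -0.001]), (320, [0.004, -0.001, -0.002]), (335, [0.004, 0.006, -0.002]), (390, [0.011, 0.028, -0.019]), (405, [0.011, 0.034, -0.019])]
w5 254 [(233, [0.012, -0.034, -0.026]), (249, [0.
[... 3052 characters left out ...]
2, 0.011, -0.045]), (370, [0.011, 0.016, -0.044]), (384, [0.008, 0.022, -0.038])]
w3 284 [(248, [0.013, -0.023, -0.051]), (265, [0.014, -0.017, -0.055]), (282, [0.01, -0.013, -0.046]), (344, [-0.007, 0.01, -0.014]), (361, [0.01, 0.013, -0.046]), (378, [0.014, 0.017, -0.054])]
w3 290 [(191, [0.013, -0.04, -0.056]), (245, [0.012, -0.023, -0.055]), (271, [0.012, -0.015, -0.055]), (297, [-0.007, -0.01, -0.02]), (369, [0.012, 0.014, -0.054]), (395, [0.012, 0.022, -0.054]), (449, [0.012, 0.039, -0.055])]
w3 296 [(180, [0.012, -0.042, -0.059]), (243, [0.013, -0.023, -0.059]), (271, [0.012, -0.015, -0.058]), (345, [-0.009, 0.01, -0.021]), (373, [0.013, 0.015, -0.059]), (401, [0.013, 0.023, -0.059])]
```

The real fingertips end at tool z of about -0.012, not +0.025, so they are about 37 mm short of the stated extent. The wrist camera, scene and world frames agree with each other. I'll therefore go 37 mm deeper, with force guarding.

Run:
```python
from h import *
q=quat(-0.2542); p=np.array([.5008,-.1047])
print(r.move_straight([*p,.036],q,speed=.05,max_force=8),r.read_state()['eef_pos'])
command_gripper(.018,70); s=r.read_state(); print(s['grip_width'],s['grip_force'],s['contact_force'])
if s['grip_width']>.023:
    z=s['eef_pos'][2]
    print(r.move_straight([*p,z+.06],q,speed=.08))
    r.hold(.2); s=r.read_state(); print(s['grip_width'],s['grip_force'],s['contact_force'],s['torque'])
    r.move_straight([*p,.17],q,speed=.15)
    r.reach([.585,.115,.19],quat(0.)); r.hold(.2)
    c,im,d=snap('wrist','w6'); s=r.read_state(); print(s['eef_pos'],s['contact_force'],s['time_s'])
    sd=snap('side','d6')[1]
    o=np.vstack([im[0:300],cv2.resize(sd[60:240,200:450],(640,300))]); cv2.imwrite('pics/c6.png',o[:,:,::-1])
```

```text
False [ 0.50097057 -0.10476089  0.03611408]
0.02413686969679585 68.52409601211548 [-1.00183918 -0.65618557  6.04958572]
False
0.02436763648826574 68.6193573474884 [ 0.16962068  0.2475158  -1.41701881] [-0.03693209  0.04994051  0.00464533]
[0.58498649 0.11358998 0.19006433] [ 0.32506377  0.56474704 -0.58190813] 13.5417
```

View pics/c6.png

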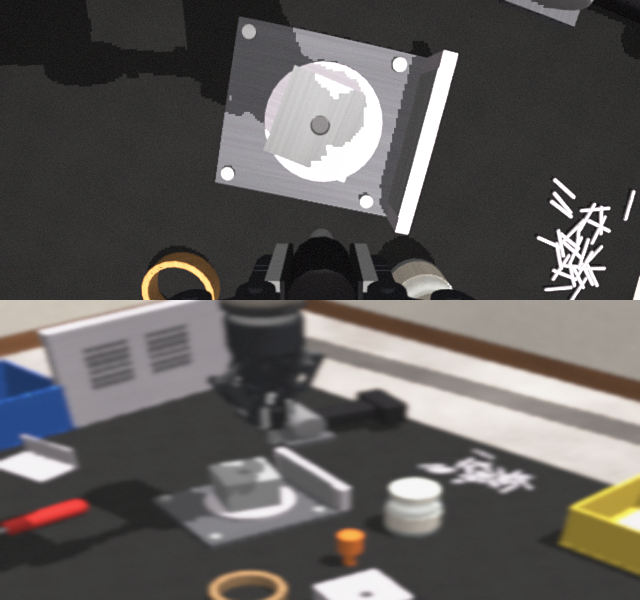

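The pin is held, with its shank tip at (320,235), and the hole is at (320,125). I'll measure both in the same image.

Run:
```python
from h import *
c,im,d=load('w6'); g=cv2.cvtColor(im,cv2.COLOR_RGB2GRAY)
print(np.round(g[112:140:2,306:336:2]))
big=cv2.GaussianBlur(cv2.resize(g[100:150,295:345],None,fx=8,fy=8,interpolation=2),(5,5),0)
print(cv2.HoughCircles(big,cv2.HOUGH_GRADIENT,1.2,100,param1=60,param2=15,minRadius=50,maxRadius=110))
for lo in(105,115,125):
    m=((g<lo)).astype(np.uint8); n,l=cv2.connectedComponents(m); mm=(l==l[125,320]); 
    if mm.sum()<2000: (u,v),R=cv2.minEnclosingCircle(np.argwhere(mm)[:,::-1].astype(np.float32)); ce=np.argwhere(mm).mean(0)[::-1]; print(lo,mm.sum(),ce,(u,v,R),onplane(c,[ce],.082))
m=optics.camera_model('wrist'); T=np.array(m['tool_from_camera'])
s=slopes(c,np.c_[np.mgrid[0:400,0:640][1].ravel(),np.mgrid[0:400,0:640][0].ravel()])
P=((np.c_[s,np.ones(len(s))]*d.reshape(-1,1))@T[:3,:3].T+T[:3,3]).reshape(400,640,3)
for v in range(226,262,3):
    u=[x for x in range(300,342) if d[v,x]>0 and abs(P[v,x,1])<.02 and abs(P[v,x,0])<.03 and P[v,x,2]<.05]
    if u: w=P[v,u]; i=w[:,0].argmax(); print(v,u[0],u[-1],w[:,1].min().round(4),w[:,1].max().round(4),w[i].round(4))
B=blobs(c,im,d,.075,.09,(.5,.7,.08,.26))
for b in B: print(b[2]); ra=cv2.minAreaRect(np.argwhere(b[3])[:,::-1].astype(np.float32)); print(ra,onplane(c,[ra[0]],.082))
```

```text
[[203 206 205 203 207 208 208 203 200 204 199 199 204 202 201]
 [202 203 204 205 212 206 206 197 204 206 198 197 201 198 202]
 [202 202 202 207 202 158 137 127 143 175 195 200 198 198 205]
 [202 201 200 190 161 145 148 147 146 143 173 199 194 203 204]
 [202 201 200 139 147 146 146 146 149 147 151 174 199 200 203]
 [200 202 167 128 147 145 147 144 149 147 144 132 189 206 201]
 [198 199 147 135 149 145 146 144 148 145 143 116 174 201 198]
 [196 203 147 125 146 148 143 143 141 142 149 114 179 202 194]
 [202 204 170 107 144 145 145 151 145 145 142 104 194 200 201]
 [200 202 194 103 127 147 143 143 143 146 107 139 201 196 202]
 [201 203 204 183  94 111 137 139 127 102 113 192 198 196 201]
 [203 200 197 203 183 133  93  85 105 154 191 196 197 199 201]
 [202 200 198 199 198 195 192 192 197 194 199 196 193 199 196]
 [196 200 195 199 197 196 191 195 193 194 197 195 199 198 190]]
[[[201.00002 202.20001  78.68   ]]]
229 316 325 -0.0026 0.002 [ 0.0051 -0.0011  0.0222]
232 312 329 -0.0048 0.0041 [ 0.0052 -0.0001  0.0172]
235 310 331 -0.0058 0.0052 [ 0.0052 -0.0001  0.0128]
238 309 331 -0.0053 0.005 [ 0.0121  0.0004 -0.0094]
241 305 338 -0.0071 0.0073 [ 0.0118  0.0016 -0.0124]
244 300 340 -0.0093 0.0082 [ 0.012  -0.0021 -0.0161]
247 300 341 -0.009 0.0085 [ 0.0122 -0.0005 -0.0199]
250 300 341 -0.0089 0.0083 [ 0.0119  0.0011 -0.0222]
253 300 341 -0.0087 0.008 [ 0.0123  0.0014 -0.0261]
256 300 341 -0.0085 0.0078 [ 0.012   0.0018 -0.0282]
259 300 341 -0.0083 0.0077 [ 0.0119 -0.0005 -0.0309]
[0.5843 0.1683 0.0806]
((319.32135009765625, 123.59847259521484), (90.84041595458984, 90.33061218261719), 22.47943687438965) [[0.58390458 0.16793385 0.082     ]]
```

Run:
```python
from h import *
c,im,d=load('w6'); h=onplane(c,[(319.7,124.8)],.082)[0]; print('hole',h)
q=quat(0.); t=h[:2]+[.0003,.001]
r.reach([*t,.15],q); r.hold(.2); e=r.read_state()['eef_pos'][:2]-t; print('err',e)
r.move_straight([*t,.112],q,speed=.05); r.hold(.2); s=r.read_state(); e=s['eef_pos'][:2]-t; print('err',e,s['contact_force'])
hit=r.move_straight([*(t-e),.0985],q,speed=.012,max_force=5)
s=r.read_state(); print(hit,s['eef_pos']-[*t,0],s['contact_force'],s['torque'],s['time_s'])
```

```text
hole [0.58417173 0.16708737 0.082     ]
err [ 0.00075698 -0.00086619]
err [2.00039610e-04 3.85511274e-05] [ 0.12867863  0.16288282 -1.81012177]
False [-1.18832363e-04 -2.30768546e-05  9.86136002e-02] [-0.4097006   0.00697871 -1.02892333] [ 0.00185952  0.06170943 -0.02704946] 16.55
```

There was no contact 5 mm below the block's top, so the pin seems to have gone straight in. I'll continue, guarded.

Run:
```python
from h import *
q=quat(0.); t=np.array([.58447,.16809])
for z,f in((.088,6),(.0775,18)):
    hit=r.move_straight([*t,z],q,speed=.012,max_force=f)
    s=r.read_state(); print(hit,s['eef_pos']-[*t,0],s['contact_force'],s['torque'],s['time_s'])
    if hit: break
```

```text
True [-1.09863226e-04 -1.69278400e-05  8.90746471e-02] [ 0.14649785 -0.64319547  5.42202579] [-0.04455421 -0.02034505  0.0220481 ] 17.3083
```

Run:
```python
from h import *
q=quat(0.); t=np.array([.58447,.16809])
for z in(.086,.083,.080,.0775,.0755,.0735):
    hit=r.move_straight([*t,z],q,speed=.01,max_force=14)
    s=r.read_state(); print(hit,s['eef_pos']-[*t,0],s['contact_force'],s['torque'],s['grip_width'],s['time_s'])
    if hit: break
c,im,d=snap('wrist','w7'); sd=snap('side','d7')[1]
o=np.vstack([im[0:300],cv2.resize(sd[60:240,200:450],(640,300),interpolation=2)]); cv2.imwrite('pics/c7.png',o[:,:,::-1])
```

```text
False [-7.61851888e-05  3.27958670e-05  8.64096638e-02] [-1.71811737 -0.27399807  5.62402579] [-0.02207838  0.37006936  0.05093182] 0.024219665626905435 17.6917
False [-5.48883086e-05  5.41300032e-06  8.33090526e-02] [-1.59746802  0.16914299  5.39528912] [-0.05718426  0.36083995 -0.05115449] 0.024155100419186427 18.1417
False [-5.18481728e-05  1.72271663e-05  8.01816382e-02] [-1.34936164 -1.41484298  5.27032991] [-0.05763114  0.3927868   0.0004978 ] 0.02401892823180032 18.5917
False [-7.92889347e-05 -1.06539639e-06  7.75761931e-02] [-1.98022924 -0.76842031  6.0097162 ] [-0.02642129  0.35517896  0.01315183] 0.02424759213589517 18.9917
False [-4.68388649e-06  4.53010384e-05  7.64696566e-02] [-4.26971153 -0.69466773 10.78837804] [-0.12142865  0.7128698  -0.00813986] 0.02400953380720505 19.3417
True [-3.13290883e-05  2.11988924e-05  7.65372131e-02] [-1.79572451  0.10310988  5.65575773] [-0.10873227  0.27630146 -0.00202423] 0.024052964476477097 19.5583
```

View pics/c7.png

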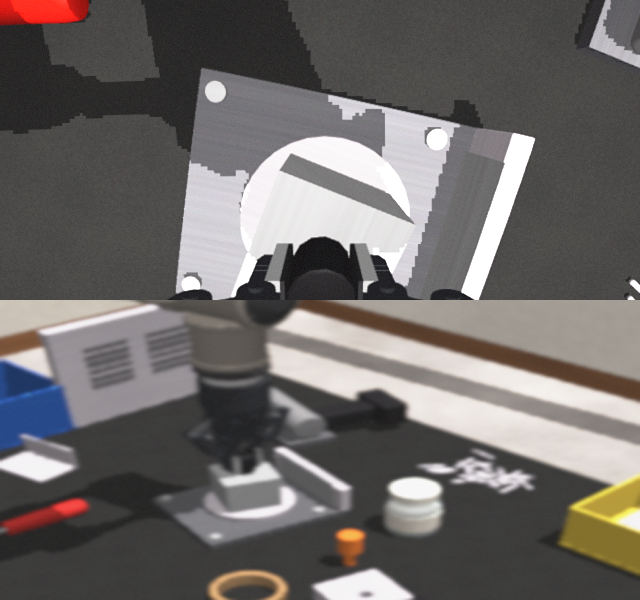

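The grip now rests on the block top and z stopped firmly at 76.5 mm, where 76 mm was expected. I'll release, back off and verify.

Run:
```python
from h import *
q=quat(0.); s=r.read_state()['eef_pos']
command_gripper(.05,20)
r.move_straight([s[0],s[1],.17],q,speed=.06); r.reach([.585,.11,.2],q); r.hold(.3)
c,im,d=snap('wrist','w8'); sd=snap('side','d8')[1]
for b in blobs(c,im,d,.09,.14,(.55,.62,.13,.2)): print(b[:3],np.percentile(cloud(c,d)[b[3]][:,2],[50,80,95]))
print(r.read_state()['time_s'],r.read_state()['contact_force'])
o=np.vstack([im[0:300],cv2.resize(sd[60:240,200:450],(640,300),interpolation=2)]); cv2.imwrite('pics/c8.png',o[:,:,::-1])
```

```text
(array([320.9, 122.5]), [303, 103, 38, 40, 1146], array([0.5845, 0.1669, 0.1145])) [0.11448819 0.1151441  0.11566411]
22.5083 [ 0.15529831 -0.63095075 -0.02952377]
```

View pics/c8.png

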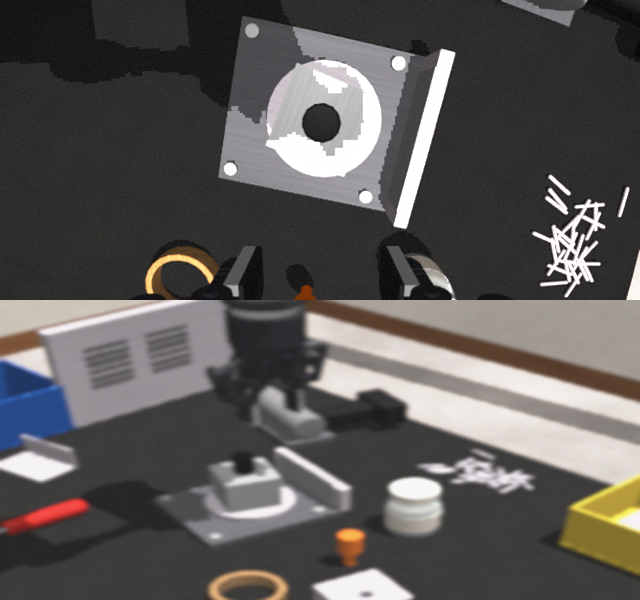

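The pin stands upright in the block at (321,123). Its top reads 114.5 mm on a depth scale that has read about 1.5 mm low throughout, so about 116 mm, which is home. The gripper is clear.

```bash
python3 -c "
from h import *
print(r.finish_job())"
```

```text
the job is handed in; nothing more can be done
None
```

The round-gripped pin is seated in the jig's hole, released and handed in at about 22.5 s; the first grasp closed above it because the fingertips sit about 37 mm short of the stated extent, and wrist force read at most about 11 N at the points I sampled while pressing.

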